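Hold the bench tweezers at the marked gap

ROBOT

A 7-joint arm with a two-finger parallel gripper is mounted at the origin on the work surface. World frame = base frame: x ahead of the robot, y to its left, z up, the work surface at z = 0. Lengths are in m, angles in rad, forces in N, time in s.
With the tool pointing down it reaches from about 0.4 to 0.9 m from the base axis. Payload 5.5 kg.
Tool frame: the origin (TCP) lies on the centre line of the jaws, within the pads' length; the fingertips stand bot.tcp_to_tips ahead of it and the grasp point (between the pads) is the TCP (bot.tcp_to_tips is the distance from the TCP to the fingertips, in m); z points along the fingers, y is the line along which they close (so a half turn about z gives the same grasp; the last joint's range is limited). The gripper opens to 92 mm and grips with 3 to 60 N. Pads are 19 mm wide; open, the fingers measure 130 mm over their backs; the gripper's body (75 mm by 190 mm) begins 47 mm behind the grasp point.
Start: joints at [-0.988, 0.501, -0.427, 1.55, 0.221, 1.138, -0.21], TCP at [0.204, 0.617, 0.246] pointing down, gripper open.
Joint ranges: [-2.88, 2.88], [-0.31, 2.03], [-1.54, 1.56], [0.2, 2.42], [-1.41, 4.55], [0.19, 2.02], [-2.57, 2.57]. Speed limits (rad/s): [2.57, 2.57, 3.14, 3.14, 3.14, 3.14, 3.14].

INTERFACE

Orientations are given as a 3x3 rotation matrix whose columns are the frame's x, y, z axes.
In Python, from rig import bot, imaging gives the robot as it stands.
- The arm moves only by the shell command python3 -m crank 'ROWS'. ROWS is JSON, a list of rows, each a list of 3 entries, a list of its own where there are three numbers: the shift along the tool's x, y, z each as a share of 100 cm, from -1 to 1, then the turn, a rotation vector about the tool's x, y, z each as a share of 90 degrees, from -1 to 1, then the opening, from -1 (shut) to 1 (fully open). In form: [[[dx, dy, dz], [wx, wy, wz], gripper], ...]. A call has 1 to 10 rows; each row is the pose to reach, as a shift and turn from the pose commanded when the call began, along the tool's axes at that moment; what a row does not reach only later rows make up. A row lasts 1/10 s, in which the tool goes at most 50 mm and 8.59 degrees, less where a joint would pass 70% of its speed; a pose out of reach is approached as far as the arm can. A call with a number of a shift or a turn outside -1 to 1 is refused whole. A call with a gripper value outside its range is refused whole. The fingers move at their own pace and stop on an object; the grip force is fixed at half the most. Time passes only in rows, so rows that repeat a pose let the fingers close. It gives the time, the measured TCP pose, the force, the opening and the grip force at its end, in the units of the state.
- bot.sense(): the state, without advancing time (a new reading comes with each control period).
- imaging.read_camera(name): name is "scene" or "top" or "wrist"; returns a dict with "color" (384x512x3 uint8, blue, green, red), "mtx" (3x3 intrinsics, pixels), "dist_coeffs" ([k1, k2, p1, p2, k3] as OpenCV has them; the pictures are not rectified), "position" and "attitude" of the camera in the world. Camera axes: x right, y down, z forward; pixel columns grow to the right and rows downward; lengths in m; the calibration is good to about 2 mm. A picture is of the moment at which its call begins. There is no depth.
- bot.hand_in(): hands the job in; it is judged then, once.
The state is a dict: "t": time; "joint_positions": joint angles; "qvel": joint speeds; "joint_torque": joint torques, N m; "position": TCP position; "ee_rot": TCP orientation; "contact_force": force on the tool from outside, world axes, zero at the start; "moment": the same for the moment, N m; "gripper_width": opening from 0.0 (shut) to 1.0 (fully open); "finger_force": force on a finger pad.
Only numpy, scipy, OpenCV 4.12 (cv2) and the standard library are available. Lean on these libraries where they do the work, as an engineer would, in place of code of your own. Each camera call takes 0.05 s, during which the arm holds its last target. There are 200 camera calls.

TASK

The bench tweezers are to be held ready for a strip end: turn the tweezers' lock knob fully anticlockwise to its end stop so that the cam lies clear, then squeeze the two sprung blades with the gripper until each tip stands over its engraved line on the plate. Do not let the tips close onto each other, and leave the cap, plug and block lying nearby alone. Finish while still squeezing: the program ends with the gripper holding that gap steady, not letting go.

Things in the scene. Friction and masses are not known exactly. Their poses are not given: they have to be found in the camera images.
- stand: Fixed plywood board 270 x 100 x 14 mm with long steel tweezers, lock knob and mark plate. Origin at bench height under the tweezers' centre line; x runs along the tweezers from tail to tips, y to their left, z up. At x (mm): tail block -121 to -87, 50 high; knob axis -30; finger pads 35; tips 95; aluminium mark plate 70 to 130, 84 wide, top at z 24. The board's middle is at x 5.
- left_blade: Left (+y of the stand) blade: upright steel strip 185 mm long, 4 mm thick, 26 to 48 mm above the bench. Origin at its hinge (stand x -90, y 9 mm, bench height), x along the blade to the tip. Sprung outwards: at rest the tips are 50 mm apart, centre to centre. Each blade is sprung on its own: a gripper off the centre line shifts both tips sideways. A tip moves 1.5 times as far as its pad.
- right_blade: Right (-y of the stand) blade, mirror image of the left one; hinge at x -90, y -9 mm of the stand.
- left_pad (a point): Middle of the left blade's outer finger pad, ribbed steel 42 mm long, 22 mm high, 37 mm above the bench (23 above the board), where to squeeze. Width over both pads 50 mm at rest, 29.5 mm with the tips on the marks. Each blade pushes out with 2 N at first, 6 N on the marks: grip with 12 to 20 N and set the gap by the gripper's opening. Axes as the blade.
- right_pad (a point): The same on the right blade.
- left_tip (a point): Middle of the left tip's end, 4 mm thick, 27.5 mm above the bench, 3 mm over the mark plate. Axes as the left blade.
- right_tip (a point): The same on the right blade.
- left_mark (a point): Point on the left engraved line, just under where the left tip belongs: 95 mm along x and +10 mm along y in the stand's frame, 24.5 mm above the bench. The dark line is 3 mm wide and 50 mm long, parallel to the stand's x axis, and shows beyond the tip. Axes as the stand.
- right_mark (a point): The same for the right tip, at y -10 mm: the lines are 20 mm apart, so that the gap between the tips' inner faces is 16 mm on the marks.
- lock_knob (a joint): Lock knob angle in rad, seen from above: 0 at the anticlockwise end stop (grip bar and cam lie along the blades, cam clear), growing clockwise to 1.57 (across the blades). It starts at 1.0 to 1.5, where its 22 mm brass cam bar between the blades keeps them from closing. Turning takes about 0.08 N m; it stays where it is left.
- lock_knob_grip (a point): Point on the knob's upright axis at gripping height, 74 mm above the bench. The knob is a black bar 36 mm long, 14 mm wide (grip across this), 52 to 82 mm above the bench, on a metal disc 36 mm in diameter, 50 to 53 mm above the bench; below it lie the blades (tops at 48 mm). x runs along the bar.
- end_cap: Loose black plastic cap, open upwards, 48 mm in diameter, 35 mm high. Bystander. Origin under its centre.
- plug: Loose white round-nosed plug standing upright, 26 mm in diameter, 58 mm high. Bystander. Origin under its centre.
- bored_block: Loose grey block 40 x 30 x 30 mm with a bore. Bystander. Origin under its centre.

How it is judged:
On the way, in this order (a step that is already met when the one before it is completed fails the run):
1. the lock knob is turned fully anticlockwise to its end stop (value of joint lock_knob below 0.1 rad), for 0.2 s.
2. the gripper squeezes the blades until the tips stand over the marks, and keeps them there (distance between left_tip and right_tip between 0.017 and 0.023 m and y of left_tip in the frame of left_mark between -0.003 and 0.003 m and y of right_tip in the frame of right_mark between -0.003 and 0.003 m and contact force between the fingers and left_blade above 1 N and contact force between the fingers and right_blade above 1 N and value of joint lock_knob below 0.1 rad), for 0.5 s.
At the end, for the whole second after the job is handed in: The lock knob is within 0.1 rad of its anticlockwise end stop; each tip is within 3 mm sideways of its line and the tips are 20 mm +- 3 mm apart, centre to centre; the blades are still (under 10 mm/s and 0.1 rad/s) and the fingers press on each of them with more than 1 N (all of step 2 and linear speed of each of left_blade, right_blade below 0.01 m/s and angular speed of each of left_blade, right_blade below 0.1 rad/s); the arm keeps its last pose, push and grip.
It fails at once if the tips are pinched onto each other (less than 7 mm centre to centre) (distance between left_tip and right_tip below 0.007 m).
It fails at once if the end cap is pushed more than 20 mm or knocked over (distance of end_cap from where it was at the start of the episode above 0.02 m or angle between end_cap's own z axis and vertical above 0.5 rad).
It fails at once if the plug is pushed more than 20 mm or knocked over (distance of plug from where it was at the start of the episode above 0.02 m or angle between plug's own z axis and vertical above 0.5 rad).
It fails at once if the bored block is pushed more than 20 mm or knocked over (distance of bored_block from where it was at the start of the episode above 0.02 m or angle between bored_block's own z axis and vertical above 0.5 rad).
It also fails if it takes over 51 s, if anything falls off the work surface, if the arm or the gripper's body presses on something with over 40 N, if the wrist force passes 120 N, or if a joint passes its speed limit or range.

## Working session

There is one attempt and no reset: what is moved stays moved. The work goes in short steps, Python scripts to look and compute and a shell command to move; the robot and the scene stay as the last step left them, time stands still between calls to the robot, and variables do not carry over. Pictures are saved under pics/ and viewed, at most 10 in all, crops included, and the job is handed in when it is done.

```bash
mkdir -p pics; python3 - <<'E'
from rig import bot, imaging
import cv2,numpy as np
s=bot.sense();print({k:np.round(v,3).tolist() for k,v in s.items()},bot.tcp_to_tips)
for n in("scene","top","wrist"):
    d=imaging.read_camera(n);cv2.imwrite(f"pics/{n}0.png",d["color"]);print(n,np.round(d["position"],3),np.round(d["attitude"],3).tolist(),np.round(d["mtx"],1).tolist(),np.round(d["dist_coeffs"],3))
a=[cv2.imread(f"pics/{n}0.png") for n in("top","scene")]
cv2.imwrite("pics/a.png",cv2.resize(np.vstack(a),None,fx=.78,fy=.78))
E
```

```text
{'t': 0.0, 'joint_positions': [-0.988, 0.502, -0.427, 1.551, 0.221, 1.138, -0.21], 'qvel': [0.001, -0.003, 0.0, -0.002, -0.001, 0.001, -0.001], 'joint_torque': [-0.001, -56.659, -5.817, -27.912, -0.069, 0.031, 0.0], 'position': [0.204, 0.616, 0.245], 'ee_rot': [[-0.949, 0.314, -0.001], [0.314, 0.949, -0.002], [0.0, -0.002, -1.0]], 'contact_force': [-0.957, -0.804, 0.612], 'moment': [-0.014, 0.015, 0.035], 'finger_force': 0.0, 'gripper_width': 0.995} 0.019
scene [ 0.932 -0.118  0.717] [[0.354, 0.793, -0.496], [0.935, -0.293, 0.199], [0.013, -0.534, -0.845]] [[429.6, 0.0, 257.7], [0.0, 429.6, 192.7], [0.0, 0.0, 1.0]] [-0.167  0.     0.     0.     0.   ]
top [0.465 0.037 0.729] [[0.004, -0.997, 0.08], [-1.0, -0.005, -0.012], [0.012, -0.08, -0.997]] [[350.5, 0.0, 255.2], [0.0, 350.5, 189.4], [0.0, 0.0, 1.0]] [-0.074  0.     0.     0.     0.   ]
wrist [0.133 0.64  0.384] [[0.314, 0.912, 0.263], [0.95, -0.301, -0.089], [-0.002, 0.278, -0.961]] [[299.7, 0.0, 251.4], [0.0, 299.7, 193.1], [0.0, 0.0, 1.0]] [-0.046  0.     0.     0.     0.   ]
```

View pics/top0.png

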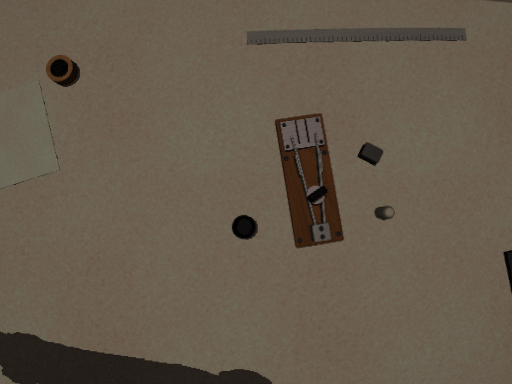

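View pics/scene0.png

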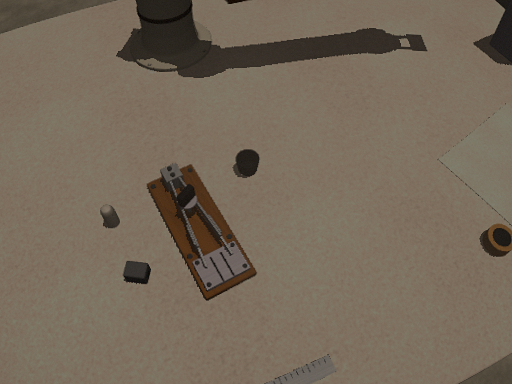

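The top view shows the stand with tips away from the robot (plate at about (302,133), knob (316,194), tail (321,232)). The cap is at (244,227), the plug at (386,212) and the block at (370,154). In the scene view the knob is at (187,198) and the plate at (222,266).

```bash
python3 - <<'E'
import cv2,numpy as np
a=cv2.imread("pics/top0.png")[105:255,265:355];b=cv2.imread("pics/scene0.png")[155:305,140:260]
f=lambda i:np.clip(cv2.resize(i,None,fx=3.8,fy=3.8,interpolation=cv2.INTER_CUBIC).astype(float)*2,0,255).astype(np.uint8)
cv2.imwrite("pics/crop0.png",np.hstack([f(a),f(b)]))
E
```

```text
(no output)
```

View pics/crop0.png

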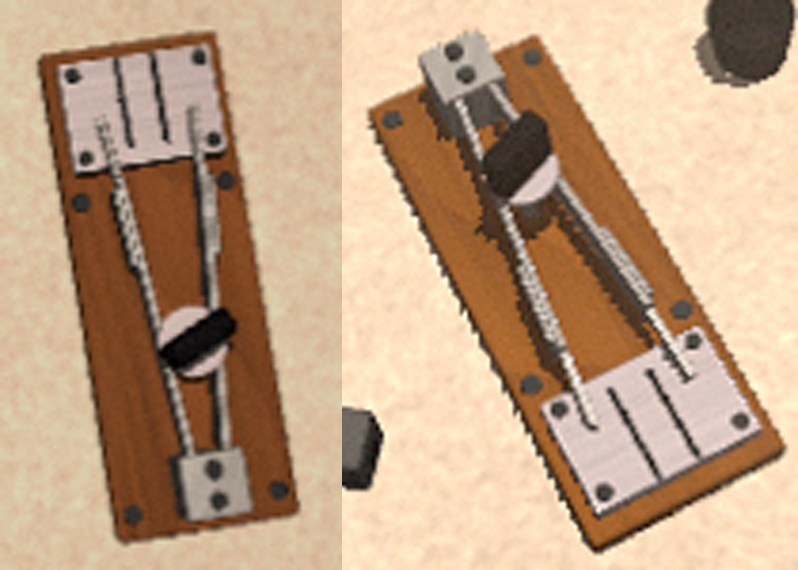

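```bash
cat > h.py <<'E'
from rig import bot, imaging
import cv2,numpy as np
def grab(n): return imaging.read_camera(n)
def ray(d,uv):
    p=cv2.undistortPoints(np.array(uv,float).reshape(-1,1,2),np.array(d["mtx"]),np.array(d["dist_coeffs"]))[:,0]
    v=np.c_[p,np.ones(len(p))]@np.array(d["attitude"]).T
    return np.array(d["position"]),v/np.linalg.norm(v,axis=1)[:,None]
def onz(d,uv,z):
    c,v=ray(d,uv);return c+v*((z-c[2])/v[:,2])[:,None]
def tri(d1,u1,d2,u2):
    c1,v1=ray(d1,u1);c2,v2=ray(d2,u2);o=[];g=[]
    for a,b in zip(v1,v2):
        s=np.linalg.lstsq(np.c_[a,-b],c2-c1,rcond=None)[0];p,q=c1+s[0]*a,c2+s[1]*b
        o.append((p+q)/2);g.append(np.linalg.norm(p-q))
    return np.array(o),np.array(g)
def proj(d,P):
    R=np.array(d["attitude"]);r=cv2.Rodrigues(R.T)[0];t=-R.T@np.array(d["position"])
    return cv2.projectPoints(np.array(P,float).reshape(-1,1,3),r,t,np.array(d["mtx"]),np.array(d["dist_coeffs"]))[0][:,0]
E
python3 - <<'E'
from h import *
T=grab("top");S=grab("scene")
t=np.array([(59,67),(209,43),(227,155),(77,174),(116,58),(131,146),(153,54),(168,140),(177,457),(243,449),(251,512),(182,521),(72,76),(201,57),(214,139),(87,158),(80,203),(226,181),(133,515),(279,490),(198,340)])/3.8+(265,105)
s=(np.array([(760,406),(598,518),(541,403),(697,327),(698,457),(651,371),(659,477),(612,389),(502,68),(437,93),(421,53),(486,33),(740,420),(604,492),(558,410),(693,341),(682,310),(531,384),(532,57),(392,119),(518,152)])-(342,0))/3.8+(140,155)
P,g=tri(T,t,S,s);print(np.round(np.c_[P,g]*1000,1))
m=np.array([(130,42),(130,-42),(70,-42),(70,42)])/1e3
from scipy.optimize import least_squares
mm=np.vstack([m,np.array([(-87,17),(-87,-17),(-121,-17),(-121,17)])/1e3]);Q=P[[0,1,2,3,8,9,10,11]]
f=lambda p:(mm@np.array([[np.cos(p[2]),np.sin(p[2])],[-np.sin(p[2]),np.cos(p[2])]])+p[:2]-Q[:,:2]).ravel()
r=least_squares(f,[.46,-.1,0]);print(r.x,np.round(r.fun*1000,1))
k=r.x[:2]+np.array([[np.cos(r.x[2]),-np.sin(r.x[2])],[np.sin(r.x[2]),np.cos(r.x[2])]])@[-.03,0];print("knob",k)
c=lambda uv,z:onz(T,[uv],z)[0]
print("bar top dir",onz(T,np.array([(161,355),(228,308),(237,330),(170,374)])/3.8+(265,105),.082))
print("cap",c((244,227),.035),"plug",c((386,212),.05),"block",c((370,154),.03))
E
```

```text
[[ 6.571e+02 -2.040e+01  3.330e+01  2.900e+00]
 [ 6.762e+02 -1.047e+02  1.640e+01  2.900e+00]
 [ 6.137e+02 -1.132e+02  1.640e+01  3.800e+00]
 [ 6.022e+02 -3.170e+01  1.680e+01  2.200e+00]
 [ 6.658e+02 -5.310e+01  2.050e+01  2.000e+00]
 [ 6.174e+02 -6.030e+01  1.980e+01  3.500e+00]
 [ 6.685e+02 -7.310e+01  2.010e+01  2.800e+00]
 [ 6.206e+02 -8.020e+01  2.140e+01  3.500e+00]
 [ 4.499e+02 -8.000e+01  5.060e+01  4.000e-01]
 [ 4.539e+02 -1.141e+02  5.150e+01  2.000e-01]
 [ 4.222e+02 -1.175e+02  4.570e+01  3.300e+00]
 [ 4.172e+02 -8.280e+01  3.980e+01  3.500e+00]
 [ 6.555e+02 -2.910e+01  2.060e+01  1.900e+00]
 [ 6.670e+02 -9.890e+01  2.100e+01  3.600e+00]
 [ 6.216e+02 -1.062e+02  1.980e+01  2.300e+00]
 [ 6.103e+02 -3.660e+01  2.090e+01  2.700e+00]
 [ 5.875e+02 -3.430e+01  9.000e+00  1.700e+00]
 [ 6.003e+02 -1.143e+02  1.040e+01  2.600e+00]
 [ 4.182e+02 -6.190e+01  9.400e+00  3.000e+00]
 [ 4.316e+02 -1.413e+02  1.070e+01  2.400e+00]
 [ 5.091e+02 -8.750e+01  6.470e+01  2.700e+00]]
[ 0.53852325 -0.08273914  0.15473661] [ 3.4 -0.8 -2.8  0.5  0.5 -0.2 -1.   1.3  0.1  0.6  1.3  1.1 -0.6 -0.7
 -0.9 -1.8]
knob [ 0.50888168 -0.08736274]
bar top dir [[ 0.5001021  -0.06726224  0.082     ]
 [ 0.52333307 -0.10049563  0.082     ]
 [ 0.51253171 -0.10481827  0.082     ]
 [ 0.49083868 -0.07161314  0.082     ]]
cap [0.44565511 0.05084487 0.035     ] plug [ 0.47575953 -0.22793856  0.05      ] block [ 0.59439855 -0.20539988  0.03      ]
```

The stand is found at (0.5385, -0.083), yaw 0.155. Heights come out 20–21 mm for the plate and 51 mm for the block, so they match. The knob bar is at about 1.12 rad. Next I hover over the knob and look with the wrist camera.

```bash
python3 -m crank '[[[-0.52,-0.57,0.0],[0,0,0.41],1],[[-0.52,-0.57,0.0],[0,0,0.41],1],[[-0.52,-0.57,0.0],[0,0,0.41],1],[[-0.52,-0.57,0.0],[0,0,0.41],1],[[-0.52,-0.57,0.0],[0,0,0.41],1],[[-0.52,-0.57,0.0],[0,0,0.41],1],[[-0.52,-0.57,0.0],[0,0,0.41],1],[[-0.52,-0.57,0.0],[0,0,0.41],1],[[-0.52,-0.57,0.0],[0,0,0.41],1],[[-0.52,-0.57,0.0],[0,0,0.41],1]]'; python3 -c "
from h import *
s=bot.sense();p=s['position'];R=np.array(s['ee_rot']);print(np.round(s['joint_positions'],2),np.round(R,3).tolist(),np.arctan2(R[1,1],R[0,1]));print(R.T@(np.array([.509,-.0875,.22])-p))"
```

```text
t: 1.25
position: [0.4086, 0.1586, 0.2461]
ee_rot: [[-0.571, 0.821, 0.001], [0.821, 0.571, 0.0], [-0.0, 0.001, -1.0]]
contact_force: [1.2, 0.5, -0.4]
gripper_width: 1.001
finger_force: 0.0
[-0.37  0.09 -0.06  2.06  0.01  0.99  0.17] [[-0.571, 0.821, 0.001], [0.821, 0.571, 0.0], [-0.0, 0.001, -1.0]] 0.607270348958014
[-0.25940129 -0.0580081   0.02605429]
```

```bash
python3 -m crank '[[[-0.26,-0.058,0.03],[0,0,0],1],[[-0.26,-0.058,0.03],[0,0,0],1],[[-0.26,-0.058,0.03],[0,0,0],1],[[-0.26,-0.058,0.03],[0,0,0],1],[[-0.26,-0.058,0.03],[0,0,0],1],[[-0.26,-0.058,0.03],[0,0,0],1],[[-0.26,-0.058,0.03],[0,0,0],1]]'; python3 -c "
from h import *
import pickle
d=grab('wrist');pickle.dump((d,bot.sense()),open('w1.pkl','wb'))
cv2.imwrite('pics/w1.png',np.clip(cv2.resize(d['color'],None,fx=1.5,fy=1.5).astype(float)*1.8,0,255))"
```

```text
t: 1.95
position: [0.5091, -0.0901, 0.2153]
ee_rot: [[-0.566, 0.825, -0.0], [0.825, 0.566, -0.002], [-0.001, -0.001, -1.0]]
contact_force: [-1.1, 0.5, -0.4]
gripper_width: 0.996
finger_force: 0.0[ WARN:0@1.837] global loadsave.cpp:1063 imwrite_ Unsupported depth image for selected encoder is fallbacked to CV_8U.
```

View pics/w1.png

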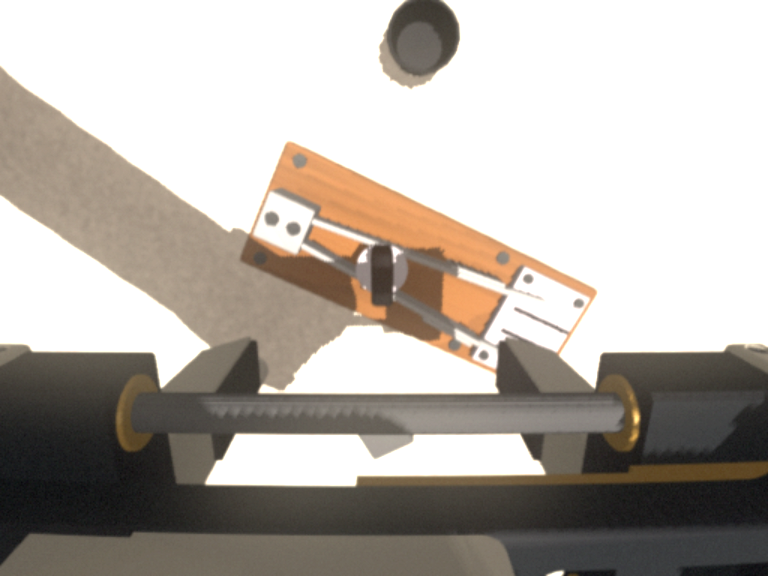

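The wrist view shows the knob bar at (382,275), standing vertical in the picture. The jaws therefore line up with its thin side. The block screws are at (272,218) and (294,229), and the plate screws at (528,279), (578,303) and (484,354). I enlarge it.

```bash
python3 - <<'E'
from h import *
import pickle
d,s=pickle.load(open('w1.pkl','rb'));i=d['color']
f=lambda a,k,g:np.clip(cv2.resize(a,None,fx=k,fy=k,interpolation=cv2.INTER_CUBIC).astype(float)*g,0,255).astype(np.uint8)
A=f(i[155:215,225:285],6,1.6);B=f(i[170:250,320:400],5,1.2);A=cv2.copyMakeBorder(A,0,40,0,0,cv2.BORDER_CONSTANT)
cv2.imwrite('pics/w1c.png',np.hstack([A,B]));print(A.shape,B.shape)
E
```

```text
(400, 360, 3) (400, 400, 3)
```

View pics/w1c.png

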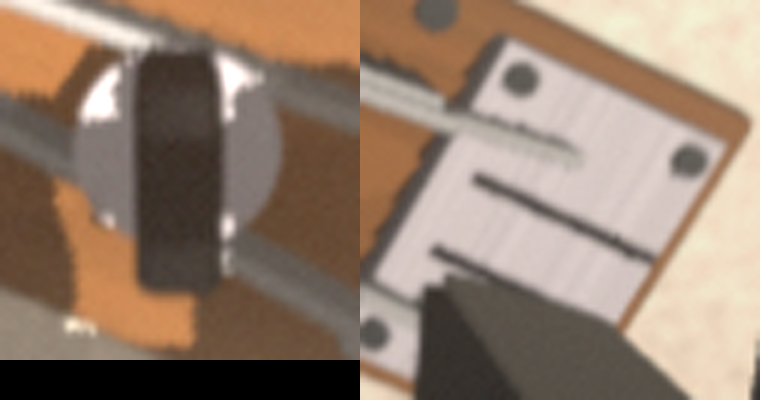

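The bar top face runs over crop (137–220, ~93–292) and the left line runs (475,180)–(652,258). I fit the stand pose to all views.

```bash
python3 - <<'E'
from h import *
import pickle
from scipy.optimize import least_squares
d,s=pickle.load(open('w1.pkl','rb'));T=grab("top");S=grab("scene")
# lines & plate corners & knob disc
t=np.array([(59,67),(209,43),(227,155),(77,174),(131,146),(116,58),(168,140),(153,54)])/3.8+(265,105)
s2=(np.array([(760,406),(598,518),(541,403),(697,327),(651,371),(698,457),(612,389),(659,477)])-(342,0))/3.8+(140,155)
w=np.array([(730,137),(500,38),(475,180),(652,258),(434,248)]);w=(w-(360,0))/5+(320,170)
kw=np.array([[178.5,193]])/6+(225,155); dw=np.array([[178,150]])/6+(225,155)
M=np.array([(130,42,24),(130,-42,24),(70,-42,24),(70,42,24),(75,10,24.2),(125,10,24.2),(75,-10,24.2),(125,-10,24.2)])/1e3
W=M[[0,3,4,5,6]]
def X(p,m):
    c,q=np.cos(p[2]),np.sin(p[2]);return m@np.array([[c,q,0],[-q,c,0],[0,0,1]])+[p[0],p[1],p[3]]
for name,use in (("T","t"),("S","s"),("W","w"),("all","tsw")):
    def f(p):
        p=p if len(p)==4 else [*p,0];o=[]
        if"t"in use:o.append(proj(T,X(p,M))-t)
        if"s"in use:o.append(proj(S,X(p,M))-s2)
        if"w"in use:o.append(proj(d,X(p,W))-w)
        return np.vstack(o).ravel()
    r=least_squares(f,[.5385,-.083,.155]+([0] if use=="tsw" else []),loss="soft_l1");p=r.x;print(name,np.round(p,4),np.round(f(p),1).tolist())
    print("  knob",X(p if len(p)==4 else [*p,0],np.array([[-.03,0,0],[.035,0,0],[.095,0,0]])).round(4).tolist())
kt=np.array([[198,340]])/3.8+(265,105)
print("bar tri",tri(T,kt,d,kw)," on z .082:",onz(d,kw,.082),onz(T,kt,.082),"disc W z.053",onz(d,dw,.053))
b=onz(d,np.array([[178,93],[178.5,292]])/6+(225,155),.082);v=b[1]-b[0];print("bar ang",np.arctan2(v[1],v[0]),np.linalg.norm(v))
print(s['position'],np.arctan2(s['ee_rot'][1][1],s['ee_rot'][0][1]))
E
```

```text
T [ 0.5402 -0.0835  0.157 ] [-0.5, -1.4, 0.0, -0.8, 0.2, -2.1, -0.5, -1.1, 0.3, 1.6, 0.2, 1.1, 0.1, 1.7, 0.0, 0.8]
  knob [[0.5106, -0.0881, 0.0], [0.5748, -0.078, 0.0], [0.6341, -0.0686, 0.0]]
S [ 0.5448 -0.0823  0.1611] [1.3, 6.7, 0.4, 0.1, -0.1, 1.6, 1.3, 0.2, -1.3, -1.1, -0.1, -0.5, -1.1, -0.7, -0.2, -0.4]
  knob [[0.5152, -0.0871, 0.0], [0.5793, -0.0767, 0.0], [0.6386, -0.067, 0.0]]
W [ 0.5438 -0.0875  0.2286] [1.1, -0.0, 1.4, 1.4, -2.0, -0.6, 0.1, -1.7, -1.3, 0.7]
  knob [[0.5146, -0.0943, 0.0], [0.5779, -0.0796, 0.0], [0.6363, -0.066, 0.0]]
all [ 0.5434 -0.0848  0.1834 -0.003 ] [-1.5, -1.7, -1.4, -2.1, -0.4, -3.7, -0.8, -1.7, -0.2, 0.6, -0.9, 0.4, -0.5, 0.5, -1.2, -0.2, 0.8, 5.9, 0.7, 0.0, -0.5, 2.0, 0.2, -0.1, -2.0, -1.2, -0.4, -1.0, -1.7, -0.6, -0.3, -0.7, 0.1, 2.2, 1.9, 1.8, -2.5, -0.7, -1.6, -0.3, -2.4, 0.2]
  knob [[0.5139, -0.0903, -0.003], [0.5778, -0.0784, -0.003], [0.6368, -0.0675, -0.003]]
bar tri (array([[ 0.50554193, -0.08058764,  0.11023548]]), array([0.00085652]))  on z .082: [[ 0.50996366 -0.08713134  0.082     ]] [[ 0.50752947 -0.08551673  0.082     ]] disc W z.053 [[ 0.51018019 -0.08715464  0.053     ]]
bar ang -0.9636306513541231 0.032331908304776884
[ 0.50861529 -0.08742395  0.21533267] 0.6039109392885845
```

The knob axis at (0.510, -0.087) agrees between the views within about 2 mm, and the tool already stands over it with the jaws aligned. Next I descend and grip.

```bash
python3 -m crank '[[[0,0,0.05],[0,0,0],1],[[0,0,0.1],[0,0,0],1],[[0,0,0.12],[0,0,0],1],[[0,0,0.139],[0,0,0],0.4],[[0,0,0.139],[0,0,0],0],[[0,0,0.139],[0,0,0],-0.4],[[0,0,0.139],[0,0,0],-0.8],[[0,0,0.139],[0,0,0],-0.8],[[0,0,0.139],[0,0,0],-0.8],[[0,0,0.139],[0,0,0],-0.8]]'
```

```text
t: 3.1
position: [0.5092, -0.0862, 0.0773]
ee_rot: [[-0.57, 0.821, 0.001], [0.821, 0.57, -0.0], [-0.001, 0.001, -1.0]]
contact_force: [-0.4, 0.3, -0.0]
gripper_width: 0.441
finger_force: 0.0
```

```bash
python3 -m crank '[[[0,0,0],[0,0,0],-0.8],[[0,0,0],[0,0,0],-0.8],[[0,0,0],[0,0,0],-0.8],[[0,0,0],[0,0,0],-0.8],[[0,0,0],[0,0,0],-0.8],[[0,0,0],[0,0,0],-0.8]]'
```

```text
t: 3.7
position: [0.5091, -0.0859, 0.0767]
ee_rot: [[-0.571, 0.821, 0.001], [0.821, 0.571, 0.0], [-0.0, 0.001, -1.0]]
contact_force: [1.5, 1.3, -1.4]
gripper_width: 0.149
finger_force: 30.0
```

```bash
python3 -m crank '[[[0,0,0],[0,0,-0.07],-0.8],[[0,0,0],[0,0,-0.14],-0.8],[[0,0,0],[0,0,-0.21],-0.8],[[0,0,0],[0,0,-0.28],-0.8],[[0,0,0],[0,0,-0.35],-0.8],[[0,0,0],[0,0,-0.42],-0.8],[[0,0,0],[0,0,-0.49],-0.8],[[0,0,0],[0,0,-0.56],-0.8],[[0,0,0],[0,0,-0.62],-0.8],[[0,0,0],[0,0,-0.66],-0.8]]'; python3 -c "
from rig import bot
print(bot.sense()['moment'])"
```

```text
t: 4.7
position: [0.5084, -0.0874, 0.0767]
ee_rot: [[-0.997, -0.075, -0.0], [-0.075, 0.997, -0.001], [0.001, -0.001, -1.0]]
contact_force: [-0.8, -2.2, -0.3]
gripper_width: 0.146
finger_force: 30.0
[-0.49199299 -0.04288463 -0.0851373 ]
```

```bash
python3 -m crank '[[[0,0,0],[0,0,-0.02],-0.8],[[0,0,0],[0,0,-0.04],-0.8],[[0,0,0],[0,0,-0.06],-0.8],[[0,0,0],[0,0,-0.06],-0.8],[[0,0,0],[0,0,-0.06],-0.8]]'; python3 -c "
from rig import bot
print(bot.sense()['moment'])"
```

```text
t: 5.2
position: [0.5084, -0.0874, 0.0767]
ee_rot: [[-0.986, -0.165, -0.001], [-0.165, 0.986, -0.001], [0.001, -0.001, -1.0]]
contact_force: [-1.4, -6.2, 0.1]
gripper_width: 0.149
finger_force: 30.0
[-1.34786548  0.15659156 -0.18810391]
```

```bash
python3 -m crank '[[[0,0,0],[0,0,-0.02],-0.8],[[0,0,0],[0,0,-0.02],-0.8],[[0,0,0],[0,0,-0.02],-0.8]]'; python3 -c "
from rig import bot
print(bot.sense()['moment'])"
```

```text
t: 5.5
position: [0.5085, -0.0874, 0.0767]
ee_rot: [[-0.981, -0.194, -0.0], [-0.194, 0.981, -0.001], [0.001, -0.001, -1.0]]
contact_force: [-0.8, -5.7, 0.1]
gripper_width: 0.147
finger_force: 30.6
[-1.16972262  0.11659292 -0.68734142]
```

```bash
python3 -m crank '[[[0,0,0],[0,0,0.02],-0.8],[[0,0,0],[0,0,0.02],-0.3],[[0,0,0],[0,0,0.02],-0.1],[[0,0,0],[0,0,0.02],0.1],[[0,0,0],[0,0,0.02],0.3],[[0,0,0],[0,0,0.02],0.3],[[0,0,-0.04],[0,0,0.02],0.5],[[0,0,-0.08],[0,0,0.02],0.5],[[0,0,-0.12],[0,0,0.02],0.5],[[0,0,-0.12],[0,0,0.02],0.5]]'; python3 - <<'E'
from h import *
import pickle
d=grab('wrist');t=grab('top');s=bot.sense();pickle.dump((d,t,s),open('w2.pkl','wb'))
f=lambda a,k,g:np.clip(cv2.resize(a,None,fx=k,fy=k,interpolation=cv2.INTER_CUBIC).astype(float)*g,0,255).astype(np.uint8)
A=f(d['color'][:240],1.56,1.5)
cv2.imwrite('pics/w2.png',A);print(np.round(s['moment'],2),s['joint_positions'][6])
E
```

```text
t: 6.5
position: [0.5127, -0.0865, 0.2023]
ee_rot: [[-0.986, -0.167, 0.01], [-0.167, 0.986, -0.002], [-0.01, -0.003, -1.0]]
contact_force: [0.8, -0.2, 0.3]
gripper_width: 0.749
finger_force: 0.0
[ 0.01  0.08 -0.03] 1.795306174101013
```

View pics/w2.png

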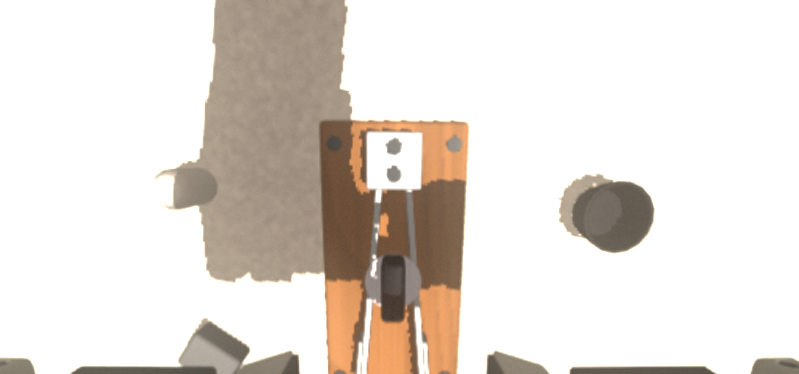

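Wrist view: the knob bar (393,288) now lies along the stand, the tail block is at (394,160), and the bystanders are untouched. A half turn puts the wrist camera over the tips, so I turn while moving over the pads.

```bash
python3 -m crank '[[[-0.03,0,0],[0,0,1],0.8],[[-0.06,0,0],[0,0,1],0.8],[[-0.06,0,0],[0,0,1],0.8],[[-0.06,0,0],[0,0,1],0.8],[[-0.06,0,0],[0,0,1],0.8],[[-0.06,0,0],[0,0,1],0.8],[[-0.06,0,0],[0,0,1],0.8],[[-0.06,0,0],[0,0,1],0.8],[[-0.06,0,0],[0,0,1],0.8],[[-0.06,0,0],[0,0,1],0.8]]' && python3 -m crank '[[[0,0,0],[0,0,1],1],[[0,0,0],[0,0,1],1],[[0,0,0],[0,0,1],1],[[0,0,0],[0,0,1],1],[[0,0,0],[0,0,1],1],[[0,0,0],[0,0,1],1],[[0,0,0],[0,0,1],1],[[0,0,0],[0,0,1],1],[[0,0,0],[0,0,1],1],[[0,0,0],[0,0,1],1]]'
```

```text
t: 7.6
position: [0.5665, -0.076, 0.1945]
ee_rot: [[-0.23, 0.973, -0.004], [0.973, 0.23, 0.0], [0.001, -0.004, -1.0]]
contact_force: [-0.2, -1.0, 0.3]
gripper_width: 0.902
finger_force: 0.0
t: 8.6
position: [0.5666, -0.0761, 0.1946]
ee_rot: [[0.955, 0.298, -0.004], [0.298, -0.955, -0.0], [-0.004, -0.001, -1.0]]
contact_force: [-0.9, 1.0, -0.0]
gripper_width: 1.001
finger_force: 0.0
```

```bash
python3 -m crank '[[[0,0,0],[0,0,0.09],1],[[0,0,0],[0,0,0.09],1]]'; python3 - <<'E'
from h import *
import pickle
d=grab('wrist');s=bot.sense();pickle.dump((d,s),open('w3.pkl','wb'))
cv2.imwrite('pics/w3.png',np.clip(cv2.resize(d['color'][:290],None,fx=1.56,fy=1.56,interpolation=cv2.INTER_CUBIC).astype(float)*1.3,0,255).astype(np.uint8))
R=np.array(s['ee_rot']);print(s['joint_positions'][6],np.arctan2(R[1,1],R[0,1]))
E
```

```text
t: 8.8
position: [0.5667, -0.0761, 0.1948]
ee_rot: [[0.986, 0.166, -0.003], [0.166, -0.986, -0.001], [-0.004, 0.0, -1.0]]
contact_force: [0.7, 0.8, -0.1]
gripper_width: 0.997
finger_force: 0.0
-1.1272541425101241 -1.4001100791060281
```

View pics/w3.png

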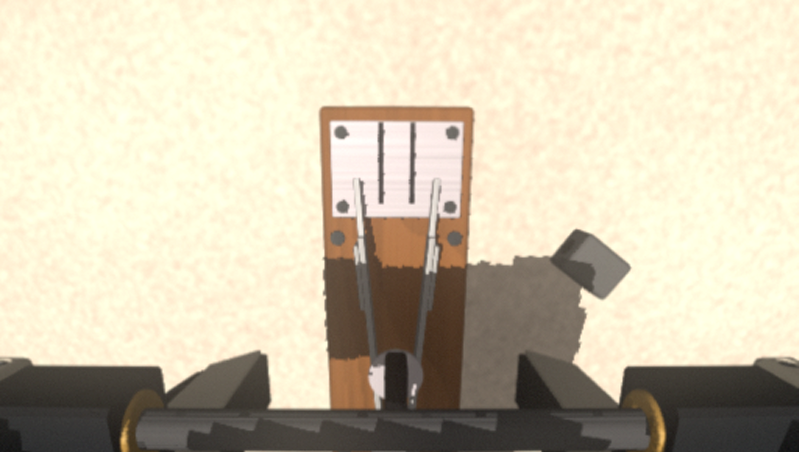

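The tips are at (358,182) and (436,182), the lines at x=380.5 and 412, and the knob at (397,375). I compute the centre line and the pad point from this picture.

```bash
python3 - <<'E'
from h import *
import pickle
d,s=pickle.load(open('w3.pkl','rb'));_,t,_=pickle.load(open('w2.pkl','rb'))
L=onz(d,np.array([(381,124),(380.5,203),(412.5,124),(412,203)])/1.56,.024)
tips=onz(d,np.array([(358,181),(436,181)])/1.56,.0485-.001);k=onz(d,np.array([(397,375)])/1.56,.082)
pl=onz(d,np.array([(331,122),(463,122),(460,217),(333,217)])/1.56,.024)
print("lines",L.round(4).tolist(),"\nplate",pl.round(4).tolist(),"\ntips",tips.round(4).tolist(),"knob",k.round(4))
for v in (L[0]-L[1],L[2]-L[3],pl[0]-pl[3],pl[1]-pl[2]):print("yaw",np.arctan2(v[1],v[0]))
yaw=.16;u=np.array([np.cos(yaw),np.sin(yaw)]);n=np.array([-u[1],u[0]]);P=np.array(s['position'])[:2]
c=L[:,:2].mean(0);pc=pl[:,:2].mean(0)
R=np.array(s['ee_rot']);
print("centre offsets of lines, plate, knob, tips from TCP along n (mm)",[round(1e3*float((q-P)@n),1) for q in(c,pc,k[0,:2],tips[:,:2].mean(0))])
pad=pc-u*.065;print("pad",pad,"tool shift",R.T@np.r_[pad-P,.038-s['position'][2]])
E
```

```text
lines [[0.6636, -0.0529, 0.024], [0.6154, -0.0604, 0.024], [0.6669, -0.0723, 0.024], [0.6189, -0.0806, 0.024]] 
plate [[0.6597, -0.0219, 0.024], [0.6734, -0.1032, 0.024], [0.6152, -0.1133, 0.024], [0.6013, -0.031, 0.024]] 
tips [[0.6279, -0.0454, 0.0475], [0.6357, -0.0911, 0.0475]] knob [[ 0.5235 -0.0865  0.082 ]]
yaw 0.15410920178760848
yaw 0.17134340333546957
yaw 0.15554630211524004
yaw 0.172417738680915
centre offsets of lines, plate, knob, tips from TCP along n (mm) [-2.5, -2.7, -3.4, -2.7]
pad [ 0.57325039 -0.0777247 ] tool shift [0.0064978  0.0027257  0.15703178]
```

```bash
python3 -m crank '[[[0.007,0.003,0.05],[0,0,0],1],[[0.007,0.003,0.09],[0,0,0],1],[[0.007,0.003,0.12],[0,0,0],1],[[0.007,0.003,0.14],[0,0,0],1],[[0.007,0.003,0.155],[0,0,0],1],[[0.007,0.003,0.156],[0,0,0],0.6],[[0.007,0.003,0.156],[0,0,0],0.3],[[0.007,0.003,0.156],[0,0,0],0.2],[[0.007,0.003,0.156],[0,0,0],0.2],[[0.007,0.003,0.156],[0,0,0],0.2]]'; python3 - <<'E'
from h import *
s=bot.sense();d=grab('wrist')
cv2.imwrite('pics/w4.png',np.clip(cv2.resize(d['color'],None,fx=1.5,fy=1.5,interpolation=cv2.INTER_CUBIC).astype(float)*1.3,0,255).astype(np.uint8))
E
```

```text
t: 9.85
position: [0.5761, -0.0779, 0.0418]
ee_rot: [[0.986, 0.167, 0.002], [0.167, -0.986, 0.0], [0.002, 0.0, -1.0]]
contact_force: [-0.7, 0.5, 0.4]
gripper_width: 0.628
finger_force: 0.0
```

View pics/w4.png

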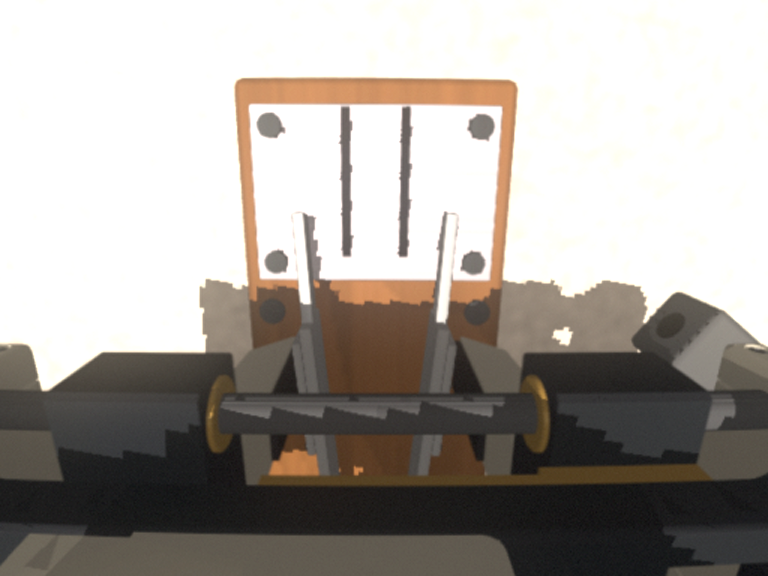

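The tips (301,215) and (451,215) lie symmetric about the lines (x=346, 405), and the fingers are centred. I squeeze to just short of the gap first.

```bash
python3 -m crank '[[[0,0,0],[0,0,0],0.1],[[0,0,0],[0,0,0],0.05],[[0,0,0],[0,0,0],0],[[0,0,0],[0,0,0],-0.1],[[0,0,0],[0,0,0],-0.15],[[0,0,0],[0,0,0],-0.2],[[0,0,0],[0,0,0],-0.24],[[0,0,0],[0,0,0],-0.28],[[0,0,0],[0,0,0],-0.28],[[0,0,0],[0,0,0],-0.28]]' && python3 -m crank '[[[0,0,0],[0,0,0],-0.28],[[0,0,0],[0,0,0],-0.28],[[0,0,0],[0,0,0],-0.28]]'
```

```text
t: 10.9
position: [0.5765, -0.0778, 0.0411]
ee_rot: [[0.986, 0.167, 0.002], [0.167, -0.986, -0.0], [0.002, 0.0, -1.0]]
contact_force: [4.7, 1.3, 3.2]
gripper_width: 0.363
finger_force: 5.1
t: 11.2
position: [0.5765, -0.0779, 0.0412]
ee_rot: [[0.986, 0.167, 0.002], [0.167, -0.986, -0.0], [0.002, 0.0, -1.0]]
contact_force: [5.0, 1.3, 3.0]
gripper_width: 0.362
finger_force: 5.1
```

```bash
python3 -m crank '[[[0,0,0],[0,0,0],-0.3],[[0,0,0],[0,0,0],-0.32],[[0,0,0],[0,0,0],-0.34],[[0,0,0],[0,0,0],-0.355],[[0,0,0],[0,0,0],-0.36],[[0,0,0],[0,0,0],-0.36],[[0,0,0],[0,0,0],-0.36],[[0,0,0],[0,0,0],-0.36],[[0,0,0],[0,0,0],-0.36],[[0,0,0],[0,0,0],-0.36]]'; python3 - <<'E'
from h import *
d=grab('wrist')
cv2.imwrite('pics/w5.png',np.clip(cv2.resize(d['color'][40:230,150:360],None,fx=3,fy=3,interpolation=cv2.INTER_CUBIC).astype(float)*.9,0,255).astype(np.uint8))
import pickle;pickle.dump((d,bot.sense()),open('w5.pkl','wb'))
E
```

```text
t: 12.2
position: [0.5765, -0.0776, 0.0412]
ee_rot: [[0.986, 0.167, 0.002], [0.167, -0.986, 0.0], [0.002, 0.0, -1.0]]
contact_force: [4.2, 1.6, 4.0]
gripper_width: 0.32
finger_force: 6.2
```

View pics/w5.png

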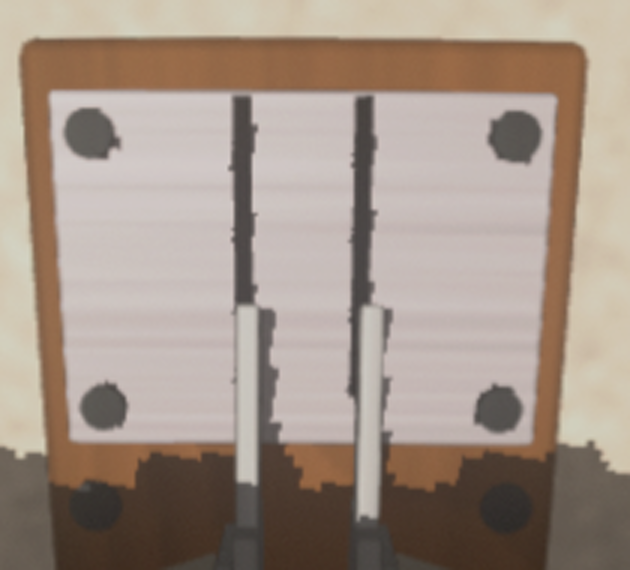

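The tips stand 124.5 px apart, which is 20.5 mm at the 6.0 px/mm measured with the tips at rest. Their middle (309) is 7 px, or 1.2 mm, to the right of the lines' middle (302). I shift 0.8 mm left and hold.

```bash
python3 -m crank '[[[0,-0.0004,0],[0,0,0],-0.36],[[0,-0.0008,0],[0,0,0],-0.36],[[0,-0.0008,0],[0,0,0],-0.36],[[0,-0.0008,0],[0,0,0],-0.36],[[0,-0.0008,0],[0,0,0],-0.36],[[0,-0.0008,0],[0,0,0],-0.36],[[0,-0.0008,0],[0,0,0],-0.36],[[0,-0.0008,0],[0,0,0],-0.36],[[0,-0.0008,0],[0,0,0],-0.36],[[0,-0.0008,0],[0,0,0],-0.36]]'; python3 - <<'E'
from h import *
d=grab('wrist')
cv2.imwrite('pics/w6.png',np.clip(cv2.resize(d['color'][60:200,210:300],None,fx=4,fy=4,interpolation=cv2.INTER_CUBIC).astype(float)*.9,0,255).astype(np.uint8))
E
```

```text
t: 13.25
position: [0.5764, -0.0771, 0.0411]
ee_rot: [[0.986, 0.167, 0.002], [0.167, -0.986, -0.0], [0.002, 0.0, -1.0]]
contact_force: [5.0, 2.2, 3.7]
gripper_width: 0.321
finger_force: 6.2
```

View pics/w6.png

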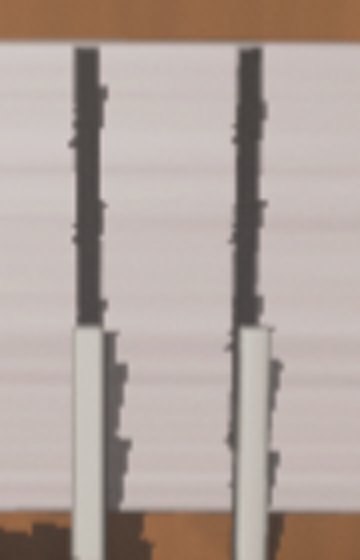

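Each tip now stands on its line: left tip 88 against line 88, right tip 254 against line 247, about 0.9 mm off. The squeeze is steady, so I hand in.

```bash
python3 -c "
from rig import bot
print(bot.hand_in())"
```

```text
the job is handed in; nothing more can be done
None
```

The job is handed in with the lock knob at its anticlockwise stop, both tips within about 1 mm of their lines and roughly 20 mm apart, and the gripper still squeezing at about 6 N per blade.

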